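# Gauge the depth of a groove and set the tally

### The job

Push the loose grey metal block along the bench until it is fully home and square against the steel fence of the blue depth gauge, so that its groove lies under the sprung brass probe; then press the gauge's black pad down, firmly but gently, until the steel foot sits flat on the block, hold it there for about half a second, and let the foot rise again. The dial hand stays where the probe drove it: slide the yellow tally tab to the green end of its board if the hand points into the green half of the dial, or to the red end if it points into the red (on the border either will do). Leave the block against the fence, do not press the foot down on a plain surface, and do not disturb the tin and the fittings round about.

Things in the scene. Friction and masses are not known exactly. Their poses are not given: they have to be found in the camera images.
- gauge: Blue C-shaped bench depth gauge, fixed, 148 mm high. Origin on the bench straight below its probe; z up; x is the direction in which work is pushed in, towards the steel fence (roughly to the robot's right). The fence's face is the plane x = +40 mm, 110 mm long across, 28 mm high. The column stands behind it (x 58 to 110 mm); its arm (112 to 136 mm high, 32 mm thick) carries the head.
- pad (a point): Centre of the top of the head's round black press pad (34 mm across), 200 mm above the bench when up. The pad sits on a vertical 16 mm stem above the arm. Press it straight down. Keep the gripper clear of the shelf that hangs over the back of the bench (x beyond 0.77 m, over 0.3 m high), the vice in front of the block (x up to 0.58 m) and the open case to the left (y beyond 0.13 m).
- head (a joint): Downward travel of the gauge head in m: 0 up, at most 0.056. A spring pushes it up (net about 2 N at the top, 4 N low down), so it rises by itself when let go. With the foot just flat on the block the pad takes 6 to 8 N; beyond that the force rises at once. Holding 12 to 20 N on the pad is right; more than 45 N on the block is too rough.
- foot (a point): Centre of the underside of the head's flat steel foot (50 mm along gauge x, 60 mm across), 92 mm above the bench when up. The brass probe (10 mm thick, round tip) stands 34 mm below it, tip 58 mm above the bench when up, and is pushed up into the foot against a light spring (2 to 5 N).
- dial (a joint): Angle in rad of the dial's black hand, a drag hand: the probe drives it by 92.4 rad per m that it is pushed in, and the hand stays at the greatest value reached. 0 points left as the robot sees it, 1.57 straight up, 3.14 right. It starts at 0; a groove reads 0.7 to 2.45.
- dial_centre (a point): Centre of the dial's face (80 mm across, 13 mm thick), on the head's side that faces the robot, 34 mm from the pad's axis, 60 mm below the pad's top; it moves with the head. Painted green from 0 to 1.57 (groove deeper than 17 mm: good), red from 1.57 to 2.65 (shallower: reject), black from 2.65 to 3.14 (pressed on a plain surface: spoilt). Within 0.12 rad of 1.57 is on the border.
- block: Loose grey metal block, 140 mm along its x, 90 mm along y, about 0.8 kg; height 44 to 48 mm, differing. Origin at the centre of its underside. A groove 16 mm wide, 8 to 26 mm deep (unknown until gauged), runs across it along y, centred at block x = +30 mm. The end face x = +70 mm goes to the fence, 50 to 85 mm off at first. Home: block origin at gauge x = -30 mm, y within 35 mm of 0, axes parallel.
- board: Wooden tally board fixed on the bench, 70 x 150 x 12 mm, origin at the centre of its underside, z up. The tab slides along board y; the +y end (away from the robot) is painted green, the -y end (towards the robot) red.
- tab (a point): Top centre of the yellow tally tab, 26 mm along board x, 14 mm along board y; it stands from 13 to 62 mm above the bench, on a black foot of 34 x 22 mm up to 22 mm high. Push it sideways with a fingertip; about 1.5 N moves it.
- tally (a joint): Position of the tally tab in m along board y: near 0 as found, +0.045 the stop at the green end, -0.045 the stop at the red end.
- cement_tin: Tin, 70 mm across, 98 mm high; bystander, origin at the centre of its underside.
- union_nut: Brass union nut, 57 mm across, 30 mm high; bystander, origin at the centre of its underside.
- copper_tee: Copper tee, 68 x 50 x 39 mm; bystander, origin at the centre of its underside.

How it is judged (in metres and radians):
On the way, in this order (a step that is already met when the one before it is completed fails the run):
1. the block is home, square against the fence (x of block in the frame of gauge between -0.0335 and -0.027 m and y of block in the frame of gauge between -0.035 and 0.035 m and angle between the x axis of block and the x axis of gauge, either way round below 0.05 rad and angle between block's own z axis and vertical below 0.05 rad), for 0.2 s.
2. the foot is pressed flat on the block with the probe in the groove (foot and probe bear on it with more than 6 N) (all of step 1 and value of joint dial between 0.5 and 2.65 rad and contact force between head and block above 6 N), for 0.3 s.
3. the foot is up again and the tally tab stands at the end of the dial's colour (value of joint head below 0.006 m and ((value of joint dial below 1.69 rad and value of joint tally above 0.03 m) or (value of joint dial above 1.45 rad and value of joint tally below -0.03 m))), for 0.2 s.
At the end, for the whole second after the job is handed in: Block home on the fence (within 3.5 mm, 0.05 rad, 35 mm of the middle); foot up (head under 6 mm); dial between 0.5 and 2.65 rad; tab over 30 mm from the middle, at the green end if the dial is below 1.45, the red end if above 1.69, either one between (all of step 1 and all of step 3 and value of joint dial between 0.5 and 2.65 rad and linear speed of block below 0.02 m/s); the robot touches nothing.
It fails at once if the foot and probe bear on the block with more than 45 N (contact force between head and block above 45 N).
It fails at once if the probe is pressed on a plain surface (dial in the black) (value of joint dial above 2.65 rad).
It fails at once if a bystander is moved by more than 20 mm (distance of any of cement_tin, union_nut, copper_tee from where it was at the start of the episode above 0.02 m).
It also fails if it takes over 58 s, if anything falls off the work surface, if the arm or the gripper's body presses on something with over 40 N, if the wrist force passes 120 N, or if a joint passes its speed limit or range.

### The arm

A 6-joint arm with a two-finger parallel gripper is mounted at the origin on a cart in front of the work surface, level with it; the furniture and walls round the work are solid. World frame = base frame: x ahead of the robot, y to its left, z up, the work surface at z = 0. Lengths are in mm, angles in rad, forces in N, time in s.
With the tool pointing down it reaches from about 275 to 875 mm from the base axis. Payload 12.5 kg.
Tool frame: the origin (TCP) lies on the centre line of the jaws, within the pads' length; the fingertips stand 8 mm ahead of it and the grasp point (between the pads) lies 11 mm behind it (robot.tip_extent is the z of the fingertips in the tool frame, in mm); z points along the fingers, y is the line along which they close (so a half turn about z gives the same grasp; the last joint's range is limited). The gripper opens to 85 mm and grips with 20 to 120 N. Pads are 22 mm wide; open, the fingers measure 114 mm over their backs; the gripper's body (76 mm by 85 mm) begins 54 mm behind the grasp point. The pads swing forward as they close: fully open they stand 13 mm farther back than shut.
Start: joints at [1.037, 0.351, 1.652, -0, 1.139, -0.085], TCP at [238.604, 495.532, 209.39] pointing down, gripper open.
Joint ranges: [-2.75, 2.75], [-0.79, 2.1], [0.01, 2.65], [-1.57, 4.71], [0.07, 3.14], [-2.87, 2.87]. Speed limits (rad/s): [2.22, 2.22, 2.79, 3.14, 3.14, 3.14].

### API

Orientations are given as [roll, pitch, yaw] about the fixed x, y, z axes, in that order (R = Rz(yaw) Ry(pitch) Rx(roll)).
In Python, from bench import robot, solver, vision, workorder, status gives the robot as it stands. Calls block until the motion is done:
- robot.movep(position, orientation): joint-space move of the TCP to a pose.
- robot.movel(position, rot=None, max_speed=150, threshold=None): straight line of the TCP; rot=None keeps the orientation; max_speed is the mean speed in mm/s. With threshold (N) it stops when the force on the tool has changed by that much, and returns True; else False.
- robot.move_j(angles): joint-space move.
- robot.set_gripper(opening, effort=None): opening from 0.0 (shut) to 1.0 (fully open); effort is the grip in N (None keeps the last); returns when the fingers have stopped.
- robot.dwell(seconds).
- solver.inverse_kinematics(position, orientation): joint angles nearest the present ones, or None.
- vision.camera(name): name is "scene" or "top" or "wrist"; returns (picture, depth): 384x512x3 uint8, red, green, blue; 384x512 float32, mm along the optical axis (not along the pixel's ray), 0 where there is no reading.
- vision.camera_info(name): a dict with "fovy" (degrees; the focal length in pixels is half the picture's height over the tangent of half this angle, whatever the lens; pixels are square), "cx", "cy" (the principal point, pixels), "k1" (the pictures are not rectified: a ray, as slopes to the right and down, at radius r is drawn at 1 + k1 r^2 times it, then the intrinsics apply), "pose" (4x4, takes a point from camera to world coordinates); the wrist camera has in their place "mount" (4x4, takes a point from camera to tool coordinates, whose origin is the TCP and whose axes are the flange's). Camera axes: x right, y down, z forward; pixel columns grow to the right and rows downward; lengths in mm; the calibration is good to about 2 mm. A picture is of the moment at which its call begins: read the wrist's pose just before it. camera_info takes no time and is no camera call.
A pose or a line that the arm cannot do raises robot.MotionError and nothing moves.
- workorder.hand_in(): hands the job in; it is judged then, once.
Readings, each from a call of its own:
- status.current_time_s(): time.
- status.current_joint_pos(): joint angles.
- status.current_joint_vel(): joint speeds.
- status.current_joint_efforts(): joint torques, N m.
- status.current_ee_pos(): TCP position.
- status.current_eef_rot(): TCP orientation.
- status.current_ft_force(): force on the tool from outside, world axes, zero at the start.
- status.current_torque(): the same for the moment, N m.
- status.current_grip_width(): opening from 0.0 (shut) to 1.0 (fully open).
- status.current_finger_force(): force on a finger pad.
Only numpy, scipy, OpenCV 4.12 (cv2) and the standard library are available. Lean on these libraries where they do the work, as an engineer would, in place of code of your own. Each camera call takes 0.05 s, during which the arm holds its last target. There are 200 camera calls.

## Working session

There is one attempt and no reset: what is moved stays moved. The work goes in short steps, each a Python script; the robot and the scene stay as the last script left them, time stands still between calls to the robot, and variables do not carry over. Pictures are saved under pics/ and viewed, at most 10 in all, crops included, and the job is handed in when it is done.

```bash
mkdir -p pics; ls; cat > h.py <<'E'
import numpy as np, cv2
from bench import robot, solver, vision, workorder, status
def save(name,fn):
    im,d=vision.camera(name); cv2.imwrite(f'pics/{fn}.png',im[:,:,::-1]); np.save(f'pics/{fn}.npy',d); return im,d
def cloud(name,d,pose=None):
    c=vision.camera_info(name); T=np.array(c['pose'] if pose is None else pose); f=192/np.tan(np.radians(c['fovy']/2))
    v,u=np.mgrid[0:384,0:512]; xd=(u-c['cx'])/f; yd=(v-c['cy'])/f
    x,y=xd.copy(),yd.copy()
    for _ in range(15):
        s=1+c['k1']*(x*x+y*y); x=xd/s; y=yd/s
    P=np.stack([x*d,y*d,d],-1)@T[:3,:3].T+T[:3,3]
    P[d==0]=np.nan
    return P
E
python3 - <<'E'
from h import *
for n in ('scene','top'):
    save(n,n); print(vision.camera_info(n))
print(vision.camera_info('wrist'),status.current_time_s(),status.current_eef_rot(), robot.tip_extent)
a=cv2.imread('pics/scene.png');b=cv2.imread('pics/top.png')
cv2.imwrite('pics/scene_b.png',cv2.resize(a,(800,600)));cv2.imwrite('pics/top_b.png',cv2.resize(b,(800,600)))
E
```

```text
pics
{'fovy': 50.84803394781845, 'cx': 263.71696228290335, 'cy': 189.72505885536728, 'k1': -0.10354292271296658, 'pose': array([[ 4.95133973e-01, -6.63022145e-01,  5.61465924e-01,
         1.60743573e+01],
       [-8.68810582e-01, -3.80262937e-01,  3.17125010e-01,
        -4.56548968e+02],
       [ 3.24377699e-03, -6.44826903e-01, -7.64321754e-01,
         8.96957633e+02],
       [ 0.00000000e+00,  0.00000000e+00,  0.00000000e+00,
         1.00000000e+00]])}
{'fovy': 49.21568883693428, 'cx': 254.89240920625485, 'cy': 190.47224442939884, 'k1': -0.06674575326194618, 'pose': array([[-8.27024211e-04, -9.82566969e-01,  1.85907150e-01,
         4.03196969e+02],
       [-9.99953313e-01, -9.77244399e-04, -9.61336705e-03,
        -1.39348035e+02],
       [ 9.62745364e-03, -1.85906421e-01, -9.82520287e-01,
         1.13716854e+03],
       [ 0.00000000e+00,  0.00000000e+00,  0.00000000e+00,
         1.00000000e+00]])}
{'fovy': 62.993782738233925, 'cx': 250.9409849029492, 'cy': 183.70297336579472, 'k1': -0.02922661778770531, 'mount': array([[ 4.93077416e-04, -9.64310010e-01, -2.64775305e-01,
         6.57959978e+01],
       [ 9.99999443e-01,  2.28357696e-04,  1.03057016e-03,
         3.55857912e-01],
       [-9.33325645e-04, -2.64775666e-01,  9.64309585e-01,
        -1.66147748e+02],
       [ 0.00000000e+00,  0.00000000e+00,  0.00000000e+00,
         1.00000000e+00]])} 0.1 [-3.14049067e+00 -1.06581389e-04  2.69277661e+00] 8.0
```

View pics/scene_b.png

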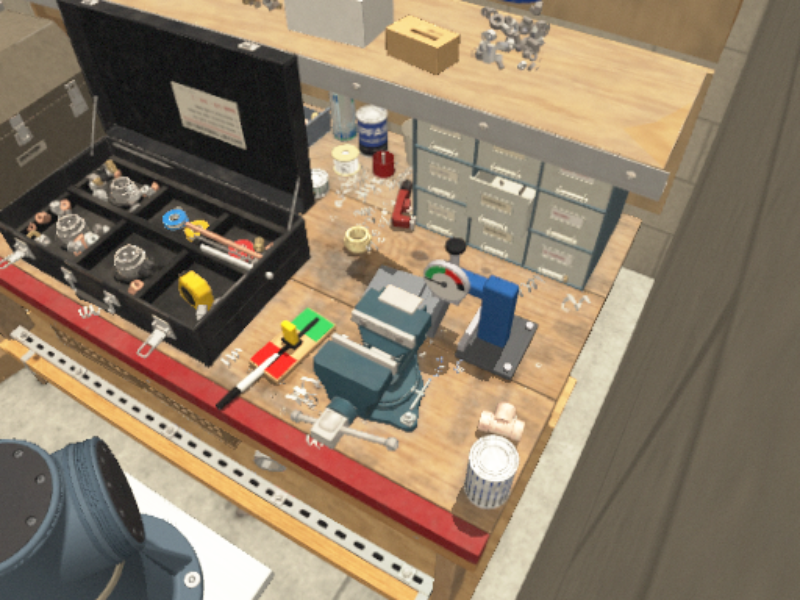

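View pics/top_b.png

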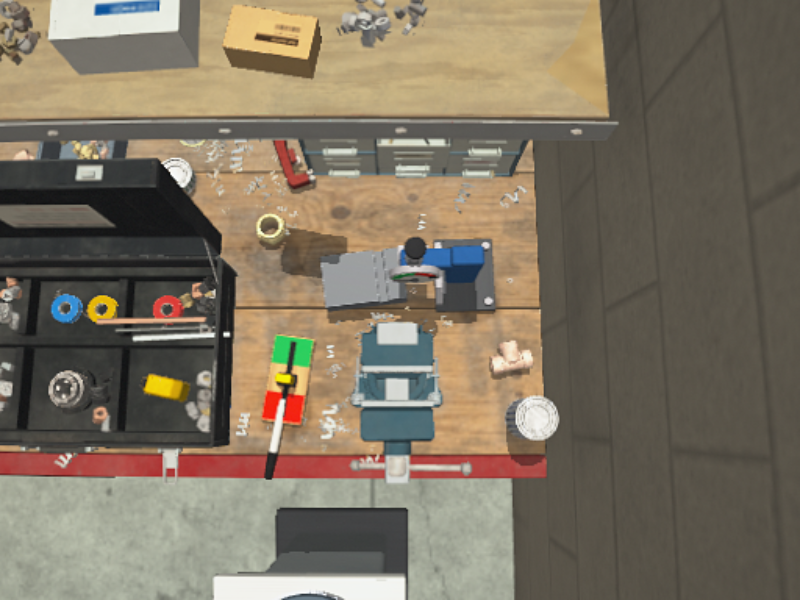

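The views show the block at about (362,280) in the top view (800x600 scale), the pad at (415,248), the blue column at (460,262) and the fence between block and column. The tab is at (287,378), with a pen-like stick lying near the board's red end. Next I measure these.

```bash
python3 - <<'E'
from h import *
im=cv2.imread('pics/top.png'); d=np.load('pics/top.npy'); P=cloud('top',d)
hsv=cv2.cvtColor(im,cv2.COLOR_BGR2HSV); H,S,V=[hsv[...,i].astype(int) for i in range(3)]
X,Y,Z=P[...,0],P[...,1],P[...,2]
def rep(n,m):
    m=m.astype(np.uint8); k,l,st,c=cv2.connectedComponentsWithStats(m)
    if k<2: print(n,'none');return
    i=1+np.argmax(st[1:,4]); mm=l==i; q=P[mm]
    r=cv2.minAreaRect(q[:,:2].astype(np.float32)); b=cv2.boxPoints(r)
    print(n,mm.sum(),'mean',q.mean(0).round(1),'z',np.percentile(q[:,2],[2,50,98]).round(1),'rect',np.round(r[0],1),np.round(r[1],1),round(r[2],2)); print('   ',b.round(1).tolist()); return mm
reg=(X>350)&(X<760)&(Y<100)
rep('block',reg&(S<70)&(Z>38)&(Z<54)&(X>540)&(Y>-200))
rep('pad',reg&(Z>190)&(Z<215)&(X>560))
rep('column',reg&(H>100)&(H<125)&(S>150)&(Z>105))
rep('base',reg&(Z>3)&(Z<16)&(Y<-200)&(X>550)&(S<110))
rep('tab',reg&(H>22)&(H<33)&(S>170)&(Z>40)&(X<600))
rep('green',(H>45)&(H<80)&(S>150)&(Z<40)&(X<620))
rep('red',((H<6)|(H>174))&(S>150)&(Z>8)&(Z<40)&(X>380)&(X<620)&(abs(Y)<120))
rep('tin',reg&(Z>88)&(Y<-270)&(X<500))
rep('vice',reg&(Z>60)&(X<600)&(Y>-230))
# sparse height map near block/gauge & board
for x in range(520,740,10):
    print(x,[ (lambda q:int(np.median(q)) if len(q) else -1)(Z[(abs(X-x)<5)&(abs(Y-y)<5)]) for y in range(60,-330,-10)])
print('board')
for x in range(360,580,10):
    print(x,[ (lambda q:int(np.median(q)) if len(q) else -1)(Z[(abs(X-x)<5)&(abs(Y-y)<5)]) for y in range(130,0,-5)])
E
```

```text
block 1148 mean [643.2 -64.7  45.2] z [41.1 45.2 49.6] rect [643.9 -64.4] [91.4 92.1] 6.78
    [[593.0999755859375, -24.100000381469727], [604.0, -115.5999984741211], [694.7999877929688, -104.80000305175781], [683.9000244140625, -13.300000190734863]]
pad 322 mean [ 657.8 -480.8  202.8] z [190.7 203.2 214.5] rect [ 659.9 -481. ] [199.7   3.6] 0.12
    [[560.0999755859375, -479.3999938964844], [560.0999755859375, -483.0], [759.7999877929688, -482.6000061035156], [759.7999877929688, -479.0]]
column 528 mean [ 655.5 -238.5  140.1] z [108.8 140.6 151.1] rect [ 657.7 -234.3] [31.6 96.2] 0.77
    [[641.2999877929688, -186.5], [642.5999755859375, -282.6000061035156], [674.2000122070312, -282.20001220703125], [672.9000244140625, -186.0]]
base 918 mean [ 643.8 -273.4   12. ] z [ 5.5 12.3 15.5] rect [ 658.1 -267. ] [111.2 140.2] 89.62
    [[587.7000122070312, -322.20001220703125], [727.7999877929688, -323.1000061035156], [728.5999755859375, -211.89999389648438], [588.4000244140625, -211.0]]
tab 64 mean [472.4  37.6  61. ] z [45.7 62.1 65.8] rect [472.7  38.6] [26.8 13.6] 81.45
    [[464.0, 26.3
[... 5635 characters left out ...]
, 0, 11, 13, 13, 13, 13, 13, 14, 14, 12, 12, 13, 13, 13, 12]
510 [1, 1, 0, 0, 0, 0, 0, 0, 0, 0, 0, 0, 0, 13, 12, 12, 12, 12, 12, 13, 12, 12, 12, 13, 11, 11]
520 [0, 0, 0, 0, 1, 1, 0, 0, 0, 0, 0, 0, 1, 12, 14, 12, 12, 12, 13, 13, 12, 13, 13, 13, 13, 12]
530 [0, 0, 0, 0, 0, 0, 0, 0, 0, 0, 0, 0, 1, 11, 13, 14, 13, 11, 12, 13, 13, 13, 11, 11, 13, 13]
540 [0, 0, 0, 0, 0, 0, 0, 1, 0, 0, 0, 0, 0, 3, 12, 14, 12, 12, 12, 12, 12, 11, 11, 11, 13, 12]
550 [2, 0, 0, 1, 0, 0, 0, 0, -1, 1, 1, 1, 0, 8, 11, 11, 12, 12, 11, 10, 9, 9, 1, 0, 1, 1]
560 [0, 0, 0, 0, 1, 0, 0, 0, 0, 0, 1, 0, 0, 0, 0, 0, -1, 0, 0, 0, 0, 0, 0, 0, 0, 0]
570 [0, 0, 0, 0, 1, 0, 0, 0, 1, 2, 2, 0, 0, 1, 1, 0, 0, 0, 0, 0, 0, 1, 1, 2, 1, 0]
```

```bash
python3 - <<'E'
import cv2
im=cv2.imread('pics/top.png')
a=cv2.resize(im[150:210,195:325],None,fx=6,fy=6,interpolation=cv2.INTER_CUBIC)[:300]
b=cv2.resize(im[205:310,150:225],None,fx=4,fy=4,interpolation=cv2.INTER_CUBIC)
s=cv2.imread('pics/scene.png'); c=cv2.resize(s[150:250,200:350],None,fx=3,fy=3,interpolation=cv2.INTER_CUBIC)
import numpy as np
o=np.zeros((600,800,3),np.uint8); o[:300,:780]=a; b=cv2.resize(b,(214,300)); o[300:,:214]=b; o[300:,220:670]=c
cv2.imwrite('pics/crop1.png',o)
E
```

```text
(no output)
```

View pics/crop1.png

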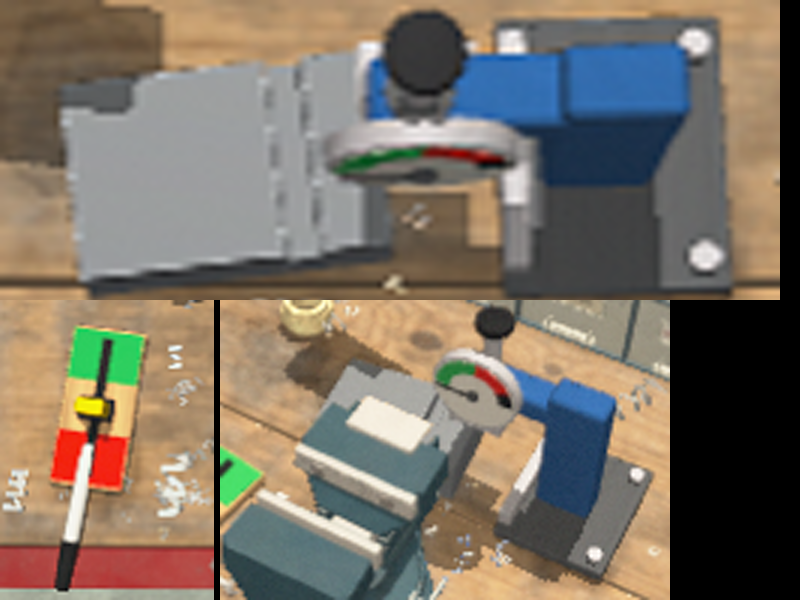

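The top view gives block origin ≈ (647,-88), yaw 6.8° off, top at z≈45. The gauge axis is ≈ (658,-172) with x pointing along world -y and the fence at y≈-212; the tab is at (473,38.5). A pen-like stick about 14 mm high lies over the red end. I refine the pad, then push the block with two spread fingertips.

```bash
cat > push.py <<'E'
from h import *
P=cloud('top',np.load('pics/top.npy')); X,Y,Z=P[...,0],P[...,1],P[...,2]
m=(Z>192)&(Z<210)&(Y>-230)&(Y<-120)&(X>600)&(X<720)
r=cv2.minEnclosingCircle(P[m][:,:2].astype(np.float32)); print('pad',r,P[m].mean(0))
D=[np.pi,0,np.pi/2]
robot.movep([360,40,320],D); robot.set_gripper(0.5)
robot.movep([560,14,260],D)
robot.movel([645,14,120]); robot.movel([645,14,20],max_speed=100)
print(status.current_time_s(),status.current_ft_force(),status.current_ee_pos())
print(robot.movel([645,-75,20],max_speed=40,threshold=18))
print(status.current_time_s(),status.current_ft_force(),status.current_ee_pos())
save('top','top2')
E
python3 push.py; python3 - <<'E'
import cv2
a=cv2.imread('pics/top2.png')
cv2.imwrite('pics/top2c.png',cv2.resize(a[120:240,170:330],None,fx=5,fy=5,interpolation=cv2.INTER_CUBIC))
E
```

```text
pad ((656.6489868164062, -171.86080932617188), 16.72097396850586) [ 655.92705244 -171.75601025  200.17009754]
5.6 [ 0.0953001  -0.07199469  0.74943485] [645.4959438   13.98290735  20.72598624]
True
7.325 [-1.20924901  5.08058877  5.53226135] [644.55905865 -62.69627236  19.99997286]
```

View pics/top2c.png

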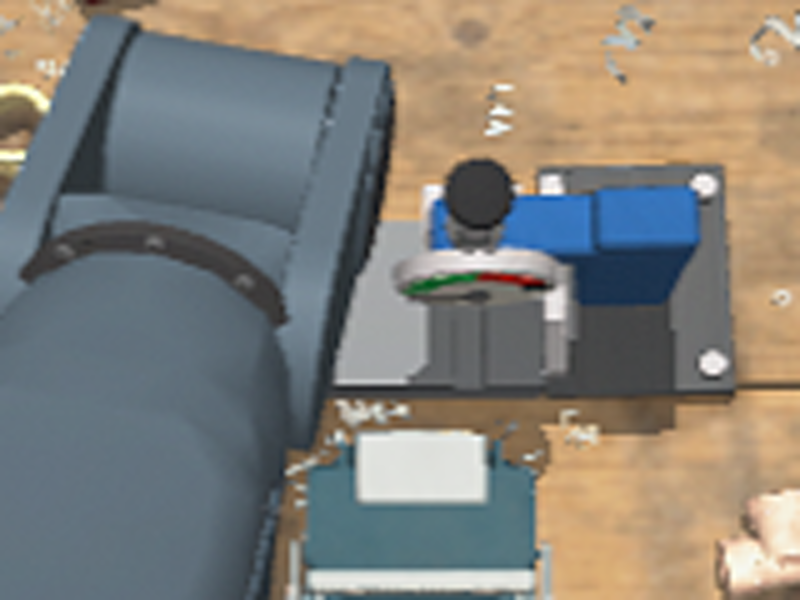

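The block sits square with its end at the fence (crop 545,340) and its groove at (468,345), in line with the pad. I give it a firm final nudge, back off and verify with the top depth.

```bash
cat > push2.py <<'E'
from h import *
print(robot.movel([645,-66,20],max_speed=15,threshold=15),status.current_ft_force(),status.current_ee_pos())
robot.movel([645,-35,20],max_speed=100); robot.movel([645,-35,260])
robot.set_gripper(0.0)
robot.movep([560,20,280],[np.pi,0,np.pi/2])
im,d=save('top','top3'); P=cloud('top',d); X,Y,Z=P[...,0],P[...,1],P[...,2]
S=cv2.cvtColor(im,cv2.COLOR_RGB2HSV)[...,1]
m=((Z>38)&(Z<54)&(X>580)&(X<710)&(Y>-205)&(Y<-40)).astype(np.uint8)
k,l,st,c=cv2.connectedComponentsWithStats(m); i=1+np.argmax(st[1:,4]); q=P[l==i]
print(cv2.minAreaRect(q[:,:2].astype(np.float32)),np.median(q[:,2]))
for x in range(600,700,10): print(x,[ (lambda q:int(np.median(q)) if len(q) else -1)(Z[(abs(X-x)<5)&(abs(Y-y)<2.6)]) for y in range(-60,-230,-5)])
print(status.current_time_s())
E
python3 push2.py
```

```text
True [-0.66107758  5.27690246  4.37546217] [644.42187107 -62.64722716  20.04823798]
((637.7947387695312, -118.33155059814453), (90.48371887207031, 90.69364166259766), 0.5988210439682007) 45.0347026181272
600 [-2, 0, -3, 46, 46, 44, 45, 44, 44, 44, 45, 45, 44, 44, 45, 45, 45, 43, 44, 45, 44, 43, 32, 32, 36, 46, 44, 43, 46, 45, 44, 12, 12, 12]
610 [-1, 1, 0, 44, 46, 44, 45, 45, 43, 44, 43, 44, 44, 45, 46, 44, 45, 45, 43, 44, 43, 41, 32, 31, 38, 45, 43, 44, 44, 45, 47, 27, 29, 19]
620 [1, 0, 0, 44, 44, 44, 45, 45, 45, 44, 46, 45, 45, 44, 46, 46, 129, 134, 127, 135, 136, 136, 142, 143, 127, 128, 127, 121, 122, 85, 44, 27, 27, 27]
630 [0, 2, 1, 44, 45, 43, 44, 44, 45, 46, 44, 41, 45, 46, 43, 150, 48, 168, 171, 173, 173, 177, 179, 178, 113, 175, 174, 171, 166, 160, 92, 25, 28, 22]
640 [0, 2, 0, 43, 45, 45, 45, 45, 44, 46, 43, 45, 44, 45, 43, 44, 44, 44, 43, 43, 44, 197, 180, 182, 179, 174, 41, 42, 47, 45, 87, 75, 31, 28]
650 [0, 0, 1, 44, 45, 45, 46, 47, 44, 45, 43, 46, 44, 44, 45, -1, -1, 102, 135, 136, 196, 197, 199, 198, 198, 197, 136, 135, 137, 137, 137, 135, 135, 135]
660 [1, 0, 0, 46, 46, 44, 45, 44, 44, 46, 45, 47, 47, 45, 46, 45, 43, 104, 119, 136, 199, 200, 198, 200, 201, 198, 136, 135, 135, 136, 135, 137, 134, 136]
670 [0, 0, 2, 45, 44, 43, 44, 45, 45, 45, 44, 43, 45, 45, 45, 46, 44, 102, 105, 136, 197, 201, 199, 200, 199, 200, 135, 135, 134, 135, 134, 136, 138, 136]
680 [0, 0, 44, 45, 45, 45, 45, 46, 44, 43, 44, 45, 44, 45, 44, 45, 44, 103, 104, 103, -1, -1, -1, -1, -1, -1, -1, 106, -1, -1, -1, -1, -1, -1]
690 [-1, 1, -1, -1, -1, -1, -1, -1, -1, -1, -1, -1, -1, -1, -1, -1, -1, -1, 103, -1, -1, -1, -1, -1, -1, -1, -1, 103, -1, -1, -1, -1, -1, -1]
10.8083
```

The block is home: left edge at y≈-72, yaw 0.6°, groove at y≈-173. Now I press the pad.

```bash
cat > press.py <<'E'
from h import *
D=[np.pi,0,np.pi/2]; x,y=657,-172
robot.movep([x,y,270],D); robot.movel([x,y,222],max_speed=100)
robot.dwell(0.3); f0=status.current_ft_force()[2]
F=lambda: status.current_ft_force()[2]-f0
print('f0',f0)
robot.movel([x,y,180],max_speed=40,threshold=20); print(status.current_ee_pos(),F())
z=status.current_ee_pos()[2]
hit=robot.movel([x,y,165],max_speed=20,threshold=10); print(hit,status.current_ee_pos(),F())
z=status.current_ee_pos()[2]; zc=z
for i in range(60):
    f=F()
    if f>13: break
    zc-=0.3 if f>7 else 0.6
    if zc<148: break
    robot.movel([x,y,zc],max_speed=10)
print('contact',i,zc,status.current_ee_pos(),F())
for _ in range(4): robot.dwell(0.15); print(F())
save('wrist','w1')
print(status.current_time_s())
E
python3 press.py
```

```text
f0 0.47887535651105606
[ 657.1491626  -172.04024633  180.3314049 ] -0.6640180636312372
False [ 657.05024759 -171.99263189  165.08820688] 1.2345204990452485
contact 28 147.68820687799774 [ 657.04874711 -172.00427183  148.59560114] 5.356645115595916
4.755940113160028
5.782871446139049
5.373132125778563
4.695126343332274
22.3583
```

```bash
python3 - <<'E'
from h import *
save('scene','s2'); print(status.current_grip_width(),status.current_ft_force(),status.current_ee_pos())
a=cv2.imread('pics/s2.png')[130:260,210:360]; w=cv2.imread('pics/w1.png')
o=np.zeros((600,800,3),np.uint8); o[:416,:480]=cv2.resize(a,(480,416),interpolation=cv2.INTER_CUBIC); o[360:600,480:800]=cv2.resize(w,(320,240)); cv2.imwrite('pics/c2.png',o)
E
```

```text
-0.0027787817450763332 [-1.50221432  0.68359716  5.56870758] [ 657.02678996 -171.98314448  148.56957757]
```

View pics/c2.png

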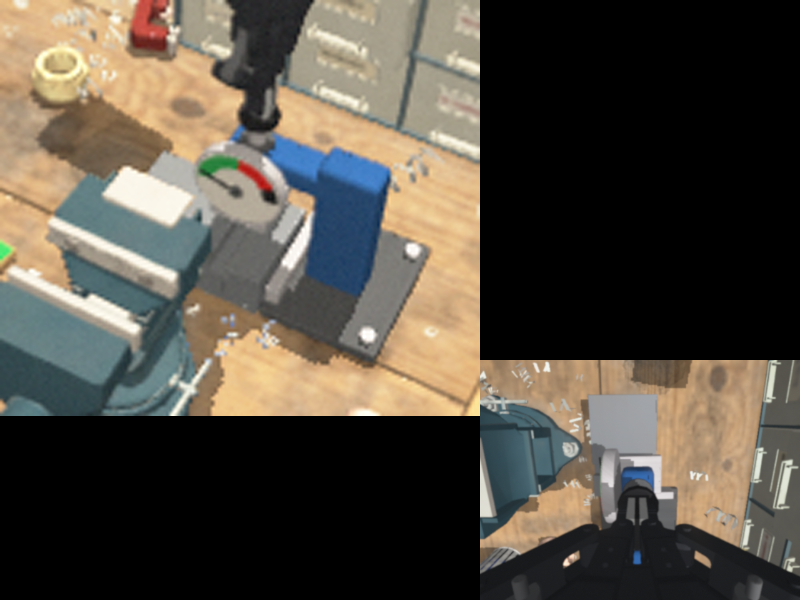

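The pad is under the fingertips and the head is on its way down (the hand has just begun to turn), but the foot is not yet seated. I continue by force.

```bash
cat > press2.py <<'E'
from h import *
x,y=657,-172; f0=0.48; zc=147.69
F=lambda: status.current_ft_force()[2]-f0
L=[]
for i in range(30):
    f=np.mean([F(),F()])
    L.append((round(zc,1),round(status.current_ee_pos()[2],1),round(f,1)))
    if f>12.5 or zc<138: break
    zc-=0.4
    robot.movel([x,y,zc],max_speed=10)
print(L)
for _ in range(4): robot.dwell(0.15); print(F(),status.current_ee_pos()[2])
save('scene','s3'); print(status.current_time_s())
E
python3 press2.py
```

```text
[(147.7, np.float64(148.6), np.float64(5.1)), (147.3, np.float64(147.6), np.float64(4.6)), (146.9, np.float64(147.2), np.float64(6.6)), (146.5, np.float64(146.8), np.float64(5.7)), (146.1, np.float64(146.4), np.float64(5.0)), (145.7, np.float64(146.1), np.float64(4.9)), (145.3, np.float64(145.6), np.float64(5.8)), (144.9, np.float64(145.2), np.float64(5.4)), (144.5, np.float64(144.9), np.float64(5.8)), (144.1, np.float64(144.4), np.float64(6.2)), (143.7, np.float64(144.0), np.float64(5.4)), (143.3, np.float64(143.7), np.float64(5.7)), (142.9, np.float64(143.3), np.float64(5.8)), (142.5, np.float64(142.9), np.float64(6.1)), (142.1, np.float64(142.5), np.float64(5.6)), (141.7, np.float64(142.1), np.float64(5.8)), (141.3, np.float64(141.7), np.float64(5.8)), (140.9, np.float64(141.3), np.float64(6.5)), (140.5, np.float64(140.9), np.float64(6.2)), (140.1, np.float64(140.5), np.float64(5.9)), (139.7, np.float64(140.1), np.float64(5.9)), (139.3, np.float64(139.7), np.float64(5.5)), (138.9, np.float64(139.3), np.float64(5.7)), (138.5, np.float64(138.9), np.float64(6.2)), (138.1, np.float64(138.5), np.float64(6.9)), (137.7, np.float64(138.1), np.float64(6.2))]
6.830146934350902 138.12489033639739
6.575558305635493 138.14048814713283
6.140342878016222 138.13262998505544
5.196166243090776 138.16002890147703
29.3083
```

```bash
python3 - <<'E'
from h import *
a=cv2.imread('pics/s3.png')[130:230,250:350]; cv2.imwrite('pics/c3.png',cv2.resize(a,(600,600),interpolation=cv2.INTER_CUBIC))
P=cloud('scene',np.load('pics/s3.npy')); im=cv2.imread('pics/s3.png').astype(int)
q=P[130:230,250:350]; m=(im[130:230,250:350,0]-im[130:230,250:350,2]>60)
for x in (630,640,650,657,664): 
    X,Y,Z=q[...,0],q[...,1],q[...,2]; print(x,[(lambda s:(int(s.min()),int(s.max())) if len(s) else -1)(Z[(abs(X-x)<4)&(abs(Y-y)<4)]) for y in range(-125,-225,-8)])
E
```

```text
630 [(43, 45), (115, 115), (40, 129), (42, 293), (43, 136), (29, 141), (30, 244), (40, 278), (42, 312), (41, 315), (42, 299), (24, 112), (14, 30)]
640 [(43, 48), (43, 46), (43, 43), (127, 265), (129, 133), (28, 227), (30, 230), (126, 272), (128, 266), (41, 136), (40, 310), (25, 134), (9, 135)]
650 [(41, 43), -1, -1, (130, 133), (133, 158), (137, 210), (134, 211), (133, 266), (133, 254), (40, 138), (41, 305), (25, 136), (12, 137)]
657 [-1, -1, -1, (132, 133), (132, 157), (206, 206), (134, 134), (132, 258), (132, 239), (42, 138), (42, 301), (25, 297), (10, 137)]
664 [-1, -1, -1, (132, 132), -1, -1, -1, (132, 255), (132, 260), (42, 138), (42, 292), (25, 136), (11, 138)]
```

View pics/c3.png

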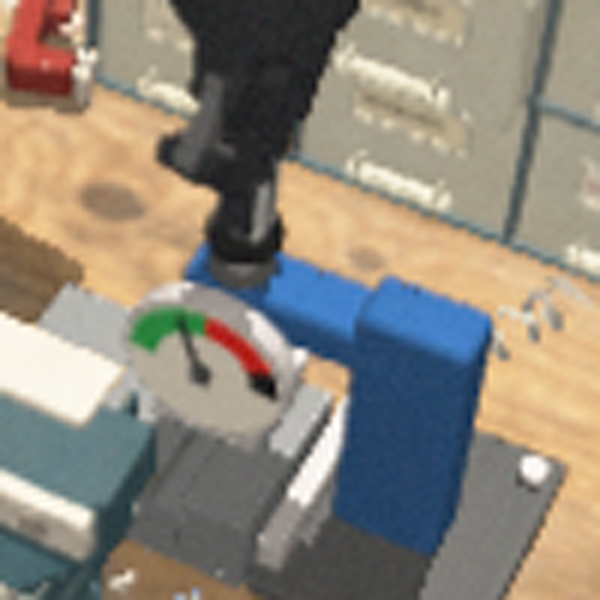

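The hand has turned into the green (about 1.1 rad) and the pad top is at about 157 mm, so roughly 4 mm of travel remains. I continue by force.

```bash
sed -e 's/zc=147.69/zc=137.7/' -e 's/zc<138/zc<129/' -e 's/zc-=0.4/zc-=0.35/' -e "s/'s3'/'s4'/" -e 's/range(30)/range(26)/' press2.py > press3.py; python3 press3.py
```

```text
[(137.7, np.float64(138.1), np.float64(5.9)), (137.3, np.float64(137.8), np.float64(6.3)), (137.0, np.float64(137.5), np.float64(6.1)), (136.7, np.float64(137.1), np.float64(6.1)), (136.3, np.float64(136.7), np.float64(6.9)), (136.0, np.float64(136.4), np.float64(6.0)), (135.6, np.float64(136.1), np.float64(6.0)), (135.3, np.float64(135.7), np.float64(6.8)), (134.9, np.float64(135.4), np.float64(7.0)), (134.6, np.float64(135.0), np.float64(6.6)), (134.2, np.float64(134.7), np.float64(6.9)), (133.9, np.float64(134.3), np.float64(7.2)), (133.5, np.float64(134.0), np.float64(7.4)), (133.2, np.float64(133.6), np.float64(7.0)), (132.8, np.float64(133.3), np.float64(6.9)), (132.5, np.float64(133.0), np.float64(6.8)), (132.1, np.float64(132.6), np.float64(5.7)), (131.8, np.float64(132.3), np.float64(6.9)), (131.4, np.float64(131.9), np.float64(7.3)), (131.1, np.float64(131.6), np.float64(6.9)), (130.7, np.float64(131.3), np.float64(6.0)), (130.4, np.float64(131.1), np.float64(8.0)), (130.0, np.float64(131.0), np.float64(10.7)), (129.7, np.float64(131.0), np.float64(12.8))]
13.25149797112382 131.0032175916634
12.935245446733425 130.9968581883653
13.318472063834259 130.98167207618675
12.445966173970513 131.03342802133503
35.7083
```

Foot is seated: the force rose at once from 7 to 13 N and was held. I nudge slightly to be safe, release, and read the dial.

```bash
python3 - <<'E'
from h import *
robot.movel([657,-172,129.3],max_speed=10); robot.dwell(0.4); print(status.current_ft_force())
robot.movel([657,-172,215],max_speed=120); robot.movel([657,-172,260],max_speed=150)
print(status.current_time_s())
im,d=save('scene','s5')
a=cv2.imread('pics/s5.png')[130:230,250:350]; cv2.imwrite('pics/c5.png',cv2.resize(a,(600,600),interpolation=cv2.INTER_CUBIC))
E
```

```text
[-5.35518953  1.75705775 15.04477093]
37.675
```

View pics/c5.png

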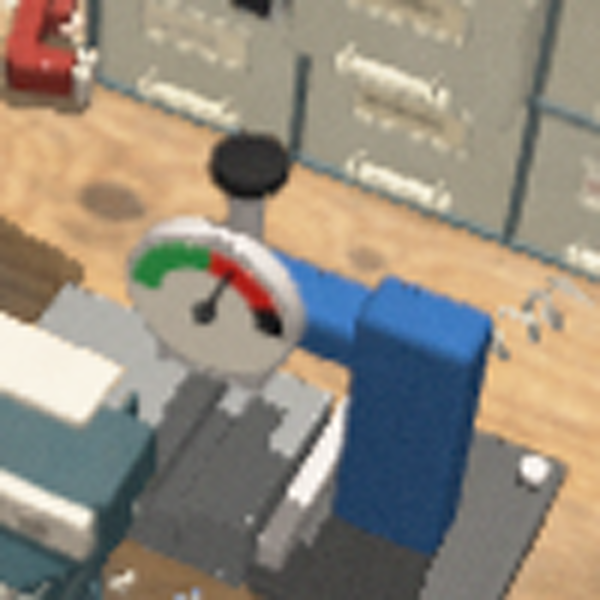

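The hand points clearly into the red (about 2 rad: tip at (232,272), hub at (205,312)). The foot is up again and the block is still home. So the tab goes to the red end, toward the robot.

```bash
python3 - <<'E'
from h import *
D=[np.pi,0,np.pi/2]; u=np.array([0.991,-0.133]); t=np.array([472.7,38.6])
p=lambda s,z:[*(t+s*u),z]
robot.movep(p(42,260),D); robot.movel(p(42,90),max_speed=200); print(robot.movel(p(42,32),max_speed=80,threshold=8))
print(status.current_ee_pos(),status.current_time_s())
print(robot.movel(p(-45,32),max_speed=45,threshold=8),status.current_ee_pos(),status.current_ft_force(),status.current_time_s())
im,d=save('top','top6')
e=status.current_ee_pos()
robot.movel([e[0]+25*u[0],e[1]+25*u[1],32],max_speed=100); robot.movel([e[0]+25,e[1],230])
im,d=save('top','top7'); P=cloud('top',d)
h=cv2.cvtColor(im,cv2.COLOR_RGB2HSV).astype(int); m=(h[...,0]>20)&(h[...,0]<34)&(h[...,1]>170)&(P[...,2]>40)&(P[...,2]<80)&(P[...,0]<600)&(P[...,1]<100)
q=P[m]; print(len(q),q.mean(0) if len(q) else '',status.current_time_s())
E
```

```text
False
[514.61013637  33.0315403   32.32843005] 40.5833
True [450.0665076   41.84604485  32.55663192] [ 3.90446795 -0.49634133  0.1900104 ] 41.9333
61 [430.19362249  43.31840524  60.83943739] 43.9083
```

```bash
python3 - <<'E'
from h import *
P=cloud('top',np.load('pics/top7.npy')); X,Y,Z=P[...,0],P[...,1],P[...,2]
for x in (605,660,680): print([int(np.median(Z[(abs(X-x)<5)&(abs(Y-y)<2.6)])) for y in (-60,-65,-70,-75,-80,-100)])
m=(Z>190)&(Z<215)&(Y>-200)&(Y<-140)&(X>630)&(X<690); print('pad z',np.median(Z[m]))
print(workorder.hand_in(),status.current_time_s())
E
```

```text
[0, -1, 0, 45, 47, 43]
[1, -1, 2, 43, 44, 45]
[2, 0, 44, 45, 44, 45]
pad z 200.00673504800238
the job is handed in; nothing more can be done
the job is handed in; nothing more can be done
```

I handed the job in at about 44 s: the block is home against the fence, the foot was pressed at about 13–15 N and has risen again, the dial reads red (about 2 rad), and the tally tab is about 43 mm towards the red end; the judge's verdict was not shown.

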